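# Point out the printing steps to the class

### The job

Show the class, by pointing only, how the heart gets printed: point first at the black barrel of the ink roller, then at the block with the heart on it, and last at the middle of the blank sheet in the printing jig. Each time bring the fingertips, pointing down, to one to four centimetres above the thing and stay there for two seconds; finish while still pointing at the sheet. Touch and move nothing at all, and do not dip down over the flower block or the house block.

Things in the scene. Friction and masses are not known exactly. Their poses are not given: they have to be found in the camera images.
- roller: hand ink roller lying loose in a white ink tray: black rubber barrel 36 mm in diameter and 66 mm long, steel yoke, wooden handle; 148 mm long overall. Origin: at the bottom of the barrel, under the middle of its length; y along the barrel's axis, the handle points to -x of the roller, z up.
- roller_barrel_top (a point): highest point of the roller's barrel, middle of its length, 40 mm above the table: the point to point at. The roller's tray (240 x 160 mm, rim 12 mm high, floor 4 mm above the table) stands left or right of the row of blocks
- heart_block: one of three loose lino printing blocks alike but for the motif: 60 x 60 mm, 29 mm high (wood 22, pale lino 4, raised black motif 3). This one has a heart about 48 mm wide and 44 mm high. Origin: centre of the underside, z up, x and y along the sides. The three form a row across the table in any order, centres 95 mm or more apart, each turned up to 35 degrees
- heart_block_top (a point): centre of the top face of the heart block, 29 mm above the table: the point to point at
- flower_block: one of three loose lino printing blocks alike but for the motif: 60 x 60 mm, 29 mm high (wood 22, pale lino 4, raised black motif 3). This one has a flower of six round petals round a small centre, about 48 mm across. Origin: centre of the underside, z up, x and y along the sides. The three form a row across the table in any order, centres 95 mm or more apart, each turned up to 35 degrees
- flower_block_top (a point): centre of the top face of the flower block, 29 mm above the table
- house_block: one of three loose lino printing blocks alike but for the motif: 60 x 60 mm, 29 mm high (wood 22, pale lino 4, raised black motif 3). This one has a house with roof and chimney, about 46 mm high. Origin: centre of the underside, z up, x and y along the sides. The three form a row across the table in any order, centres 95 mm or more apart, each turned up to 35 degrees
- house_block_top (a point): centre of the top face of the house block, 29 mm above the table
- print_jig: fixed plywood board 240 x 160 x 6 mm with dark wooden stop strips (12 mm wide, up to 14 mm above the table) along its far short end and one long side, holding a blank white sheet 180 x 120 mm. Origin: centre of the underside, x along its length, z up. It stands on the other side of the row of blocks from the ink tray
- sheet_mid (a point): middle of the blank sheet, 7 mm above the table: the point to point at
- ink_bottle: bystander: upright black ink bottle with a white cap, 42 mm in diameter, 100 mm tall, beyond the blocks. Origin: centre of the underside
- baren: bystander: wooden baren (rubbing pad), disc 84 mm across with a knob, 58 mm tall, beyond the blocks. Origin: centre of the underside
- gouge: bystander: lino gouge with a wooden handle and a straight steel shaft, lying on the table between the robot and the blocks, across the robot's front, about 200 mm long and under 35 mm high. Origin: underside, within its length
There are look-alikes about, which are no part of the job. Leave any blue or red look-alike of the heart_block alone.

How it is judged:
On the way, in this order (a step that is already met when the one before it is completed fails the run):
1. the hand points down at the roller's barrel and stays 1.6 s (horizontal distance between the grasp point and roller_barrel_top below 0.025 m and z of the grasp point in the frame of roller_barrel_top between 0.02 and 0.075 m and angle between the grasp point's own z axis and vertical above 2.54 rad), for 1.6 s.
2. the hand points down at the heart block and stays 1.6 s (horizontal distance between the grasp point and heart_block_top below 0.025 m and z of the grasp point in the frame of heart_block_top between 0.02 and 0.075 m and angle between the grasp point's own z axis and vertical above 2.54 rad), for 1.6 s.
3. the hand points down at the middle of the sheet and stays 1.6 s (horizontal distance between the grasp point and sheet_mid below 0.025 m and z of the grasp point in the frame of sheet_mid between 0.02 and 0.075 m and angle between the grasp point's own z axis and vertical above 2.54 rad), for 1.6 s.
At the end, for the whole second after the job is handed in: The hand still points at the sheet: TCP within 25 mm sideways of its middle and 20 to 75 mm above it (the fingertips reach about 19 mm past the TCP), fingers within about 35 degrees of straight down. Blocks, roller, bottle, baren and gouge lie at rest within 4 mm of where they started (all of step 3 and not (distance of any of heart_block, flower_block, house_block, roller, ink_bottle, baren, gouge from where it was at the start of the episode above 0.004 m) and linear speed of each of heart_block, flower_block, house_block, roller, ink_bottle, baren, gouge below 0.02 m/s); the robot touches nothing.
It fails at once if the robot touches something (contact force between any of the fingers, the arm and anything else above 0.3 N).
It fails at once if a block, the roller or a bystander is moved or lifted (more than 4 mm) (distance of any of heart_block, flower_block, house_block, roller, ink_bottle, baren, gouge from where it was at the start of the episode above 0.004 m).
It fails at once if the hand dips down over the flower block or the house block (TCP within 30 mm sideways of its centre and less than 75 mm above its top) ((horizontal distance between the grasp point and flower_block_top below 0.03 m and z of the grasp point in the frame of flower_block_top below 0.075 m) or (horizontal distance between the grasp point and house_block_top below 0.03 m and z of the grasp point in the frame of house_block_top below 0.075 m)).
It also fails if it takes over 58 s, if anything falls off the work surface, if the arm or the gripper's body presses on something with over 40 N, if the wrist force passes 120 N, or if a joint passes its speed limit or range.

### The arm

A 7-joint arm with a two-finger parallel gripper is mounted at the origin on the work surface. World frame = base frame: x ahead of the robot, y to its left, z up, the work surface at z = 0. Lengths are in m, angles in rad, forces in N, time in s.
With the tool pointing down it reaches from about 0.425 to 0.925 m from the base axis. Payload 6.8 kg.
Tool frame: the origin (TCP) lies between the finger pads, 19 mm behind the fingertips; this is the grasp point; z points along the fingers, y is the line along which they close (so a half turn about z gives the same grasp; the last joint's range is limited). The gripper opens to 85 mm and grips with 20 to 120 N. Pads are 22 mm wide; open, the fingers measure 114 mm over their backs; the gripper's body (76 mm by 85 mm) begins 54 mm behind the grasp point. The pads swing forward as they close: fully open they stand 13 mm farther back than shut.
Start: joints at [-1.297, 0.477, 0.022, 1.555, -0.011, 1.109, -0.083], TCP at [0.251, 0.626, 0.25] pointing down, gripper open.
Joint ranges: [-2.96, 2.96], [-0.34, 2.1], [-1.41, 1.46], [0.24, 2.44], [-1.37, 4.51], [0.17, 1.92], [-2.96, 2.96]. Speed limits (rad/s): [2.39, 2.39, 3.14, 3.14, 3.14, 3.14, 3.14].

### API

Orientations are given as a rotation vector (axis times angle).
In Python, from bench import r gives the robot as it stands.
- The arm moves only by the tool send_rows, never from a script. Its argument "deltas" is a list of rows, each an object of numbers: "dx", "dy", "dz": the shift along the world's x, y, z in mm; "rx", "ry", "rz": the turn, a rotation vector about the world's x, y, z in degrees. A call has 1 to 5 rows; each row is the pose to reach, as a shift and turn from the pose commanded when the call began; what a row does not reach only later rows make up. A row lasts 1/12 s, in which the tool goes at most 41.7 mm and 7.16 degrees, less where a joint would pass 70% of its speed; a pose out of reach is approached as far as the arm can. A call with a gripper value outside its range is refused whole. "jaw" is the finger opening in mm, from 0 to 85.4, set as the call begins (left out, the last holds). The fingers move at their own pace and stop on an object; "newtons" is the grip in N (left out, the last holds). Time passes only in rows, so rows that repeat a pose let the fingers close. It gives the time, the measured TCP pose, the force, the opening and the grip force at its end, in the units of the state.
- r.get_obs(): the state, without advancing time (a new reading comes with each control period).
- r.grab_frame(name): name is "side" or "top"; returns a dict with "frame" (400x640x3 uint8, blue, green, red), "z_map" (400x640 float32, m along the optical axis (not along the pixel's ray), 0 where there is no reading), "vertical_fov" (degrees; the focal length in pixels is half the picture's height over the tangent of half this angle, whatever the lens; pixels are square), "cx", "cy" (the principal point, pixels), "xyz" and "orientation" of the camera in the world. Camera axes: x right, y down, z forward; pixel columns grow to the right and rows downward; lengths in m; the calibration is good to about 2 mm. A picture is of the moment at which its call begins.
- r.hand_in(): hands the job in; it is judged then, once.
The state is a dict: "clock": time; "joints": joint angles; "qvel": joint speeds; "tau": joint torques, N m; "tcp_pos": TCP position; "orientation": TCP orientation; "contact_force": force on the tool from outside, world axes, zero at the start; "moment": the same for the moment, N m; "grip_width": finger opening in m; "gripper_force": force on a finger pad.
Only numpy, scipy, OpenCV 4.12 (cv2) and the standard library are available. Lean on these libraries where they do the work, as an engineer would, in place of code of your own. Each camera call takes 0.05 s, during which the arm holds its last target. There are 200 camera calls.

## Working session

There is one attempt and no reset: what is moved stays moved. The work goes in short steps, Python scripts to look and compute and a tool call to move; the robot and the scene stay as the last step left them, time stands still between calls to the robot, and variables do not carry over. Pictures are saved under pics/ and viewed, at most 10 in all, crops included, and the job is handed in when it is done.

Besides the shell and the picture viewer there is one more tool, called as name([rows], argument=value, ...), one row to a line, values as JSON. send_rows: Moves the arm, as the interface text tells. Its arguments: {"type":"object","properties":{"deltas":{"type":"array","items":{"type":"object","properties":{"dx":{"type":"number"},"dy":{"type":"number"},"dz":{"type":"number"},"rx":{"type":"number"},"ry":{"type":"number"},"rz":{"type":"number"}}}},"jaw":{"type":"number"},"newtons":{"type":"number"}},"required":["deltas"]}

```bash
mkdir -p pics; cat > h.py <<'E'
import numpy as np, cv2
from scipy.spatial.transform import Rotation as R
from bench import r
def grab(n):
    f=r.grab_frame(n); np.savez('/tmp/'+n,**{k:np.array(v) for k,v in f.items()}); return f
def cloud(f):
    z=f['z_map']; fl=200/np.tan(np.radians(float(f['vertical_fov']))/2)
    v,u=np.mgrid[:400,:640]
    p=np.stack([(u-f['cx'])/fl*z,(v-f['cy'])/fl*z,z],-1)
    o=np.array(f['orientation']); M=R.from_rotvec(o).as_matrix() if o.shape==(3,) else o
    return p@M.T+np.array(f['xyz'])
E
python3 - <<'E'
from h import *
for n in('top','side'):
    f=grab(n); cv2.imwrite(f'pics/{n}0.png',f['frame']); print(n,f['xyz'],f['orientation'],f['vertical_fov'],f['cx'],f['cy'])
print(r.get_obs())
E
```

```text
top [0.47612626 0.00642002 1.14179904] [-2.1967889   2.17490058 -0.13469094] 42.62475043810841 325.64609382979 194.50582932012145
side [0.37051373 0.59743505 0.61225236] [-0.45997111  2.6893745  -1.23001457] 52.08662450446394 319.906794827542 199.15022132451378
{'clock': 0.1, 'joints': array([-1.29708344,  0.47768358,  0.02234723,  1.55633939, -0.01147226,
        1.10929181, -0.08310503]), 'qvel': array([-1.84732103e-03, -2.47767018e-03,  1.77283341e-03, -2.88337522e-03,
       -9.55404682e-04,  8.63603112e-05,  3.56537293e-04]), 'tau': array([ 4.87242345e-03, -5.97764397e+01,  1.61395267e+00, -2.81956387e+01,
        1.28587030e-02,  5.06766155e-03, -1.98865632e-05]), 'tcp_pos': array([0.25134065, 0.62592927, 0.24915128]), 'orientation': array([-5.96046723e-01, -3.08436466e+00,  2.49044084e-03]), 'contact_force': array([ 1.40364588, -0.47753592, -0.20080866]), 'moment': array([ 0.0071203 , -0.00118204, -0.00404119]), 'gripper_force': 0.0, 'grip_width': 0.08560733086616945}
```

View pics/top0.png

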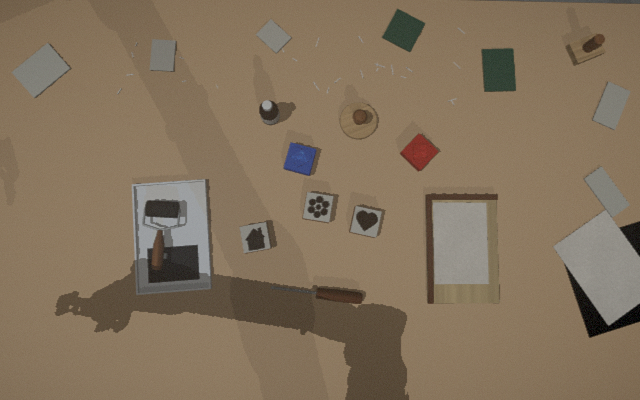

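View pics/side0.png

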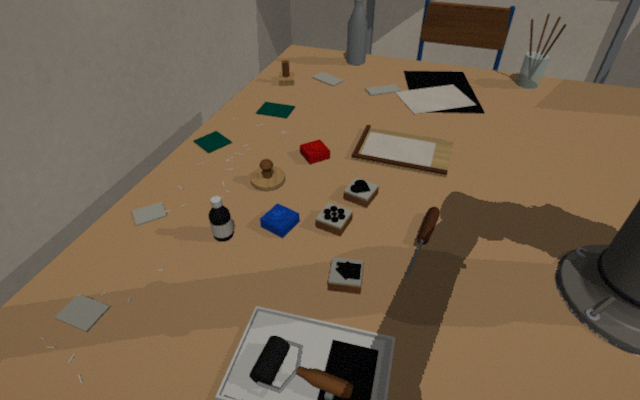

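The top view shows the roller barrel at about (162,209), with the handle toward the bottom. The house is at (256,237), the flower at (319,206), the heart at (367,221) and the sheet at (460,243). The gouge is at (340,295), the bottle at (268,111) and the baren at (358,121). The side view agrees.

```bash
python3 - <<'E'
from h import *
f=dict(np.load('/tmp/top.npz')); P=cloud(f); im=f['frame'].astype(int); g=im.max(-1); sat=g-im.min(-1)
def s(n,m): 
    q=P[m]; rect=cv2.minAreaRect(q[:,:2].astype(np.float32)); print(n,m.sum(),'c',np.round(rect[0],3),np.round(rect[1],3),round(rect[2]),'z',np.round(np.percentile(q[:,2],[2,50,98]),3))
def box(u0,u1,v0,v1):
    m=np.zeros((400,640),bool); m[v0:v1,u0:u1]=1; return m
s('table',box(540,560,100,150))
Z=P[...,2]
s('barrel',box(135,205,190,230)&(Z>.022)&(g<70))
for n,b in dict(house=(235,277,216,258),flower=(298,340,186,226),heart=(345,388,200,242)).items(): s(n,box(*b)&(Z>.02))
s('sheet',box(425,500,190,305)&(g>110)&(sat<30))
s('sheetbox',box(437,485,206,280))
f2=dict(np.load('/tmp/side.npz'));Q=cloud(f2)
for n,p in dict(barrel=(270,360),house=(347,270),flower=(334,214),heart=(361,188),sheet=(398,150)).items(): print(n,np.round(Q[p[1],p[0]],3))
E
```

```text
table 1000 c [ 0.604 -0.303] [0.118 0.66 ] 32 z [-0.004  0.001  0.006]
barrel 503 c [0.524 0.182] [0.362 0.039] 81 z [0.025 0.037 0.043]
house 768 c [0.495 0.085] [0.061 0.149] 9 z [0.022 0.028 0.034]
flower 736 c [ 0.531 -0.003] [0.06  0.111] 81 z [0.022 0.027 0.034]
heart 745 c [ 0.52  -0.068] [0.072 0.157] 6 z [0.022 0.028 0.034]
sheet 4434 c [ 0.506 -0.224] [0.432 0.202] 76 z [0.004 0.008 0.013]
sheetbox 3552 c [ 0.481 -0.187] [0.162 0.387] 0 z [0.004 0.008 0.012]
barrel [0.546 0.338 0.037]
house [0.489 0.13  0.027]
flower [ 0.558 -0.002  0.03 ]
heart [ 0.527 -0.105  0.029]
sheet [ 0.483 -0.315  0.007]
```

```bash
python3 - <<'E'
from h import *
f=dict(np.load('/tmp/top.npz')); P=cloud(f); im=f['frame'].astype(int); g=im.max(-1); sat=g-im.min(-1)
ok=(f['z_map']>0)
def s(n,m): 
    m=m&ok; q=P[m]; rect=cv2.minAreaRect(q[:,:2].astype(np.float32)); print(n,m.sum(),'c',np.round(rect[0],3),'med',np.round(np.median(q[:,:2],0),3),np.round(rect[1],3),round(rect[2]),'z',np.round(np.percentile(q[:,2],[2,50,98]),3))
def box(u0,u1,v0,v1):
    m=np.zeros((400,640),bool); m[v0:v1,u0:u1]=1; return m
Z=P[...,2]
s('barrel',box(135,205,190,222)&(Z>.022)&(g<70))
for n,b in dict(house=(235,277,216,258),flower=(298,340,186,226),heart=(345,388,200,242)).items(): s(n,box(*b)&(Z>.02))
s('sheet',box(432,490,202,285)&(g>110)&(sat<30))
for n,b in dict(bottle=(255,285,95,128),baren=(338,380,100,140),gouge=(310,370,280,310)).items(): s(n,box(*b)&(Z>.012))
E
```

```text
barrel 502 c [0.548 0.328] med [0.547 0.327] [0.068 0.034] 88 z [0.025 0.037 0.043]
house 757 c [0.488 0.128] med [0.489 0.128] [0.06  0.059] 11 z [0.022 0.028 0.033]
flower 732 c [ 0.556 -0.007] med [ 0.555 -0.008] [0.06 0.06] 81 z [0.022 0.027 0.033]
heart 734 c [ 0.525 -0.112] med [ 0.525 -0.111] [0.06  0.059] 78 z [0.022 0.028 0.033]
sheet 4416 c [ 0.482 -0.325] med [ 0.48  -0.325] [0.18  0.123] 0 z [0.004 0.008 0.012]
bottle 393 c [0.759 0.101] med [0.753 0.099] [0.038 0.042] 8 z [0.018 0.069 0.103]
baren 962 c [ 0.752 -0.096] med [ 0.749 -0.094] [0.081 0.081] 20 z [0.012 0.015 0.059]
gouge 545 c [ 0.365 -0.049] med [ 0.366 -0.055] [0.113 0.025] 83 z [0.015 0.024 0.03 ]
```

send_rows([
  {"dx": 10,"dy": -10},
  {"dx": 28,"dy": -28,"dz": -4},
  {"dx": 50,"dy": -50,"dz": -8},
  {"dx": 72,"dy": -72,"dz": -12},
  {"dx": 95,"dy": -95,"dz": -16},
], jaw=0)

```text
$.deltas[0]: bad value
```

send_rows([
  {"dx": 23,"dy": -23,"dz": -4},
  {"dx": 46,"dy": -46,"dz": -8},
  {"dx": 69,"dy": -69,"dz": -12},
  {"dx": 92,"dy": -92,"dz": -16},
  {"dx": 115,"dy": -115,"dz": -20},
])

```text
$.deltas[0]: bad value
```

send_rows([
  {"dx": 22,"dy": -22,"dz": -4},
  {"dx": 44,"dy": -44,"dz": -8},
  {"dx": 65,"dy": -65,"dz": -12},
  {"dx": 80,"dy": -80,"dz": -14},
  {"dx": 87,"dy": -88,"dz": -14},
])

```text
$.deltas[0]: bad value
```

send_rows([
  {},
  {},
  {},
])

```text
$.deltas[0]: bad value
```

All six fields seem to be needed in each row.

send_rows([
  {"dx": 10,"dy": -10,"dz": 0,"rx": 0,"ry": 0,"rz": 0},
  {"dx": 28,"dy": -28,"dz": -4,"rx": 0,"ry": 0,"rz": 0},
  {"dx": 50,"dy": -50,"dz": -8,"rx": 0,"ry": 0,"rz": 0},
  {"dx": 72,"dy": -72,"dz": -12,"rx": 0,"ry": 0,"rz": 0},
  {"dx": 95,"dy": -95,"dz": -16,"rx": 0,"ry": 0,"rz": 0},
], jaw=0)

```text
clock: 0.52
tcp_pos: [0.3478, 0.5294, 0.2336]
orientation: [0.596, 3.084, -0.001]
contact_force: [0.4, 0.5, 0.1]
grip_width: 0.0255
gripper_force: 0.0
```

send_rows([
  {"dx": 23,"dy": -23,"dz": -4,"rx": 0,"ry": 0,"rz": 0},
  {"dx": 46,"dy": -46,"dz": -8,"rx": 0,"ry": 0,"rz": 0},
  {"dx": 69,"dy": -69,"dz": -12,"rx": 0,"ry": 0,"rz": 0},
  {"dx": 92,"dy": -92,"dz": -16,"rx": 0,"ry": 0,"rz": 0},
  {"dx": 115,"dy": -115,"dz": -20,"rx": 0,"ry": 0,"rz": 0},
])

```text
clock: 0.93
tcp_pos: [0.4629, 0.4138, 0.2138]
orientation: [0.597, 3.084, -0.001]
contact_force: [0.1, 0.6, -0.7]
grip_width: -0.0002
gripper_force: 0.0
```

send_rows([
  {"dx": 22,"dy": -22,"dz": -4,"rx": 0,"ry": 0,"rz": 0},
  {"dx": 44,"dy": -44,"dz": -8,"rx": 0,"ry": 0,"rz": 0},
  {"dx": 65,"dy": -65,"dz": -12,"rx": 0,"ry": 0,"rz": 0},
  {"dx": 80,"dy": -80,"dz": -14,"rx": 0,"ry": 0,"rz": 0},
  {"dx": 87,"dy": -88,"dz": -14,"rx": 0,"ry": 0,"rz": 0},
])

```text
clock: 1.35
tcp_pos: [0.5511, 0.3233, 0.1994]
orientation: [0.604, 3.082, -0.004]
contact_force: [0.8, -1.3, -0.5]
grip_width: 0.0001
gripper_force: 0.0
```

send_rows([
  {"dx": 0,"dy": 0,"dz": 0,"rx": 0,"ry": 0,"rz": 0},
  {"dx": 0,"dy": 0,"dz": 0,"rx": 0,"ry": 0,"rz": 0},
  {"dx": 0,"dy": 0,"dz": 0,"rx": 0,"ry": 0,"rz": 0},
])

```text
clock: 1.6
tcp_pos: [0.5471, 0.3302, 0.2001]
orientation: [-0.592, -3.084, -0.002]
contact_force: [-0.9, 0.7, -0.1]
grip_width: 0.0004
gripper_force: 0.0
```

```bash
python3 - <<'E'
from h import *
f=grab('side'); cv2.imwrite('pics/side1.png',f['frame']); o=r.get_obs(); print(o['clock'],o['tcp_pos'],o['joints'],o['grip_width'])
E
```

```text
1.65 [0.54700027 0.33045046 0.20013632] [-0.72476941  0.4664932   0.11467024  1.70104226 -0.0636962   0.9775549
  0.60537541] 0.0004859251269366312
```

View pics/side1.png

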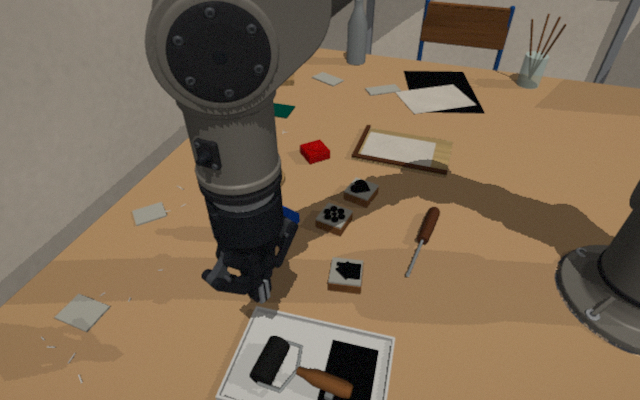

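The hand is at about (262,285) in the side view, above the barrel at (270,360) with clear space below. I'll descend 115 mm.

send_rows([
  {"dx": 0,"dy": -1,"dz": -10,"rx": 0,"ry": 0,"rz": 0},
  {"dx": 0,"dy": -2,"dz": -25,"rx": 0,"ry": 0,"rz": 0},
  {"dx": 0,"dy": -2,"dz": -40,"rx": 0,"ry": 0,"rz": 0},
  {"dx": 0,"dy": -2,"dz": -55,"rx": 0,"ry": 0,"rz": 0},
  {"dx": 0,"dy": -2,"dz": -70,"rx": 0,"ry": 0,"rz": 0},
])

```text
clock: 2.07
tcp_pos: [0.5474, 0.3274, 0.1287]
orientation: [-0.593, -3.085, -0.0]
contact_force: [-0.3, -0.4, -0.4]
grip_width: 0.0001
gripper_force: 0.0
```

send_rows([
  {"dx": 0,"dy": 0,"dz": -15,"rx": 0,"ry": 0,"rz": 0},
  {"dx": 0,"dy": 0,"dz": -28,"rx": 0,"ry": 0,"rz": 0},
  {"dx": 0,"dy": 0,"dz": -37,"rx": 0,"ry": 0,"rz": 0},
  {"dx": 0,"dy": 0,"dz": -42,"rx": 0,"ry": 0,"rz": 0},
  {"dx": 0,"dy": 0,"dz": -45,"rx": 0,"ry": 0,"rz": 0},
])

```text
clock: 2.48
tcp_pos: [0.5481, 0.3266, 0.0842]
orientation: [-0.595, -3.084, 0.001]
contact_force: [-1.2, 0.2, 0.6]
grip_width: 0.0001
gripper_force: 0.0
```

send_rows([
  {"dx": 0,"dy": 0,"dz": 0,"rx": 0,"ry": 0,"rz": 0},
  {"dx": 0,"dy": 0,"dz": 0,"rx": 0,"ry": 0,"rz": 0},
  {"dx": 0,"dy": 0,"dz": 0,"rx": 0,"ry": 0,"rz": 0},
])

```text
clock: 2.73
tcp_pos: [0.549, 0.3267, 0.0858]
orientation: [0.596, 3.083, 0.002]
contact_force: [0.2, -0.3, 0.3]
grip_width: -0.0002
gripper_force: 0.0
```

```bash
python3 - <<'E'
from h import *
a=grab('side')['frame'];b=grab('top')['frame']; cv2.imwrite('pics/p2.png',np.vstack([cv2.resize(a[150:400,100:500],(800,500))])); cv2.imwrite('pics/p2t.png',cv2.resize(b[150:320,60:300],(720,510)))
E
```

```text
(no output)
```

View pics/p2.png

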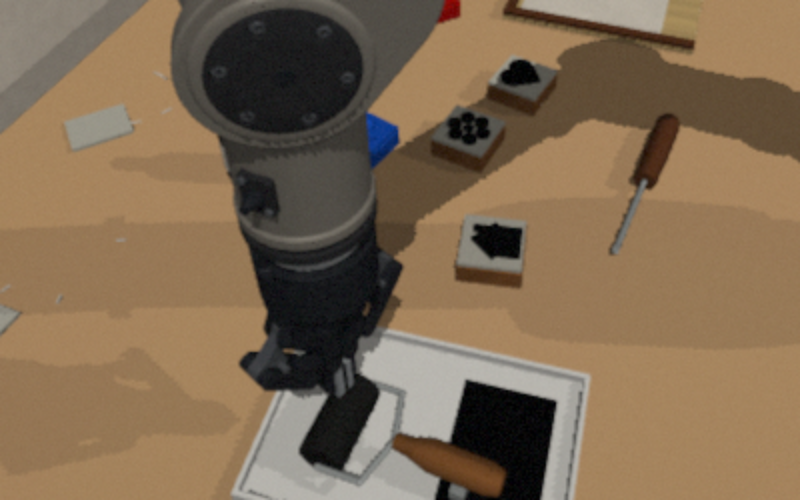

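The closed fingertips at crop pixel (347,390) are just above the barrel, with its centre at about (345,425). The offset matches the parallax expected for about 26 mm of height, so I'll dwell here.

send_rows([
  {"dx": 0,"dy": 0,"dz": 0,"rx": 0,"ry": 0,"rz": 0},
  {"dx": 0,"dy": 0,"dz": 0,"rx": 0,"ry": 0,"rz": 0},
  {"dx": 0,"dy": 0,"dz": 0,"rx": 0,"ry": 0,"rz": 0},
  {"dx": 0,"dy": 0,"dz": 0,"rx": 0,"ry": 0,"rz": 0},
  {"dx": 0,"dy": 0,"dz": 0,"rx": 0,"ry": 0,"rz": 0},
])

```text
clock: 3.25
tcp_pos: [0.5485, 0.3264, 0.085]
orientation: [-0.596, -3.084, -0.0]
contact_force: [-0.6, 0.1, -0.4]
grip_width: -0.0004
gripper_force: 0.0
```

send_rows([
  {"dx": 0,"dy": 0,"dz": 0,"rx": 0,"ry": 0,"rz": 0},
  {"dx": 0,"dy": 0,"dz": 0,"rx": 0,"ry": 0,"rz": 0},
  {"dx": 0,"dy": 0,"dz": 0,"rx": 0,"ry": 0,"rz": 0},
  {"dx": 0,"dy": 0,"dz": 0,"rx": 0,"ry": 0,"rz": 0},
  {"dx": 0,"dy": 0,"dz": 0,"rx": 0,"ry": 0,"rz": 0},
])

```text
clock: 3.67
tcp_pos: [0.5485, 0.3264, 0.085]
orientation: [-0.596, -3.084, -0.0]
contact_force: [-0.1, 0.1, -0.5]
grip_width: 0.0002
gripper_force: 0.0
```

send_rows([
  {"dx": 0,"dy": 0,"dz": 0,"rx": 0,"ry": 0,"rz": 0},
  {"dx": 0,"dy": 0,"dz": 0,"rx": 0,"ry": 0,"rz": 0},
  {"dx": 0,"dy": 0,"dz": 0,"rx": 0,"ry": 0,"rz": 0},
  {"dx": 0,"dy": 0,"dz": 0,"rx": 0,"ry": 0,"rz": 0},
  {"dx": 0,"dy": 0,"dz": 0,"rx": 0,"ry": 0,"rz": 0},
])

```text
clock: 4.08
tcp_pos: [0.5485, 0.3264, 0.085]
orientation: [-0.596, -3.084, -0.0]
contact_force: [0.5, 1.2, -0.7]
grip_width: -0.0002
gripper_force: 0.0
```

send_rows([
  {"dx": 0,"dy": 0,"dz": 0,"rx": 0,"ry": 0,"rz": 0},
  {"dx": 0,"dy": 0,"dz": 0,"rx": 0,"ry": 0,"rz": 0},
  {"dx": 0,"dy": 0,"dz": 0,"rx": 0,"ry": 0,"rz": 0},
  {"dx": 0,"dy": 0,"dz": 0,"rx": 0,"ry": 0,"rz": 0},
  {"dx": 0,"dy": 0,"dz": 0,"rx": 0,"ry": 0,"rz": 0},
])

```text
clock: 4.5
tcp_pos: [0.5485, 0.3264, 0.085]
orientation: [0.596, 3.085, 0.0]
contact_force: [0.6, -0.2, -0.6]
grip_width: -0.0001
gripper_force: 0.0
```

send_rows([
  {"dx": 0,"dy": 0,"dz": 0,"rx": 0,"ry": 0,"rz": 0},
  {"dx": 0,"dy": 0,"dz": 0,"rx": 0,"ry": 0,"rz": 0},
  {"dx": 0,"dy": 0,"dz": 0,"rx": 0,"ry": 0,"rz": 0},
  {"dx": 0,"dy": 0,"dz": 0,"rx": 0,"ry": 0,"rz": 0},
  {"dx": 0,"dy": 0,"dz": 0,"rx": 0,"ry": 0,"rz": 0},
])

```text
clock: 4.92
tcp_pos: [0.5485, 0.3264, 0.085]
orientation: [0.596, 3.084, 0.0]
contact_force: [-0.3, -0.8, -0.2]
grip_width: 0.0003
gripper_force: 0.0
```

send_rows([
  {"dx": 0,"dy": 0,"dz": 10,"rx": 0,"ry": 0,"rz": 0},
  {"dx": 0,"dy": 0,"dz": 30,"rx": 0,"ry": 0,"rz": 0},
  {"dx": 0,"dy": 0,"dz": 55,"rx": 0,"ry": 0,"rz": 0},
  {"dx": 0,"dy": 0,"dz": 80,"rx": 0,"ry": 0,"rz": 0},
  {"dx": 0,"dy": -5,"dz": 100,"rx": 0,"ry": 0,"rz": 0},
])

```text
clock: 5.33
tcp_pos: [0.5487, 0.3228, 0.1878]
orientation: [0.594, 3.084, 0.004]
contact_force: [0.6, 1.0, -0.4]
grip_width: 0.0003
gripper_force: 0.0
```

send_rows([
  {"dx": 0,"dy": -20,"dz": 12,"rx": 0,"ry": 0,"rz": 0},
  {"dx": -1,"dy": -45,"dz": 20,"rx": 0,"ry": 0,"rz": 0},
  {"dx": -3,"dy": -75,"dz": 20,"rx": 0,"ry": 0,"rz": 0},
  {"dx": -4,"dy": -105,"dz": 20,"rx": 0,"ry": 0,"rz": 0},
  {"dx": -6,"dy": -135,"dz": 20,"rx": 0,"ry": 0,"rz": 0},
])

```text
clock: 5.75
tcp_pos: [0.5426, 0.1852, 0.2062]
orientation: [0.595, 3.083, 0.001]
contact_force: [-0.2, 0.2, -0.3]
grip_width: -0.0004
gripper_force: 0.0
```

send_rows([
  {"dx": -2,"dy": -30,"dz": 0,"rx": 0,"ry": 0,"rz": 0},
  {"dx": -4,"dy": -60,"dz": 0,"rx": 0,"ry": 0,"rz": 0},
  {"dx": -6,"dy": -90,"dz": 0,"rx": 0,"ry": 0,"rz": 0},
  {"dx": -8,"dy": -120,"dz": 0,"rx": 0,"ry": 0,"rz": 0},
  {"dx": -10,"dy": -150,"dz": 0,"rx": 0,"ry": 0,"rz": 0},
])

```text
clock: 6.17
tcp_pos: [0.5323, 0.035, 0.206]
orientation: [0.596, 3.084, 0.001]
contact_force: [1.1, 1.3, -0.6]
grip_width: -0.0001
gripper_force: 0.0
```

send_rows([
  {"dx": -2,"dy": -30,"dz": 0,"rx": 0,"ry": 0,"rz": 0},
  {"dx": -4,"dy": -60,"dz": 0,"rx": 0,"ry": 0,"rz": 0},
  {"dx": -6,"dy": -90,"dz": 0,"rx": 0,"ry": 0,"rz": 0},
  {"dx": -7,"dy": -115,"dz": 0,"rx": 0,"ry": 0,"rz": 0},
  {"dx": -7,"dy": -130,"dz": 0,"rx": 0,"ry": 0,"rz": 0},
])

```text
clock: 6.58
tcp_pos: [0.5249, -0.0972, 0.206]
orientation: [0.602, 3.082, -0.001]
contact_force: [0.1, -0.0, 0.2]
grip_width: -0.0
gripper_force: 0.0
```

send_rows([
  {"dx": 0,"dy": -10,"dz": 0,"rx": 0,"ry": 0,"rz": 0},
  {"dx": 0,"dy": -17,"dz": 0,"rx": 0,"ry": 0,"rz": 0},
  {"dx": 0,"dy": -19,"dz": 0,"rx": 0,"ry": 0,"rz": 0},
  {"dx": 0,"dy": -19,"dz": 0,"rx": 0,"ry": 0,"rz": 0},
  {"dx": 0,"dy": -19,"dz": 0,"rx": 0,"ry": 0,"rz": 0},
])

```text
clock: 7.0
tcp_pos: [0.5257, -0.1113, 0.205]
orientation: [-0.594, -3.085, -0.001]
contact_force: [0.8, 0.6, 0.1]
grip_width: 0.0
gripper_force: 0.0
```

```bash
python3 - <<'E'
from h import *
a=grab('side')['frame'];b=grab('top')['frame']; cv2.imwrite('pics/p3.png',np.vstack([a[100:320],b[:380]]))
E
```

```text
(no output)
```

View pics/p3.png

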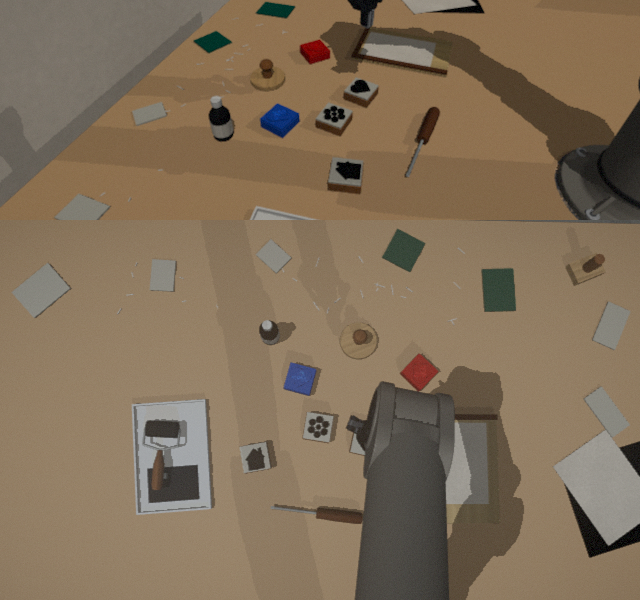

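The hand hangs at (368,120) in the side picture, directly above the heart block at (361,190), and everything is still in place. I'll descend 131 mm and dwell.

send_rows([
  {"dx": 0,"dy": 0,"dz": -10,"rx": 0,"ry": 0,"rz": 0},
  {"dx": 0,"dy": 0,"dz": -27,"rx": 0,"ry": 0,"rz": 0},
  {"dx": 0,"dy": 0,"dz": -45,"rx": 0,"ry": 0,"rz": 0},
  {"dx": 0,"dy": 0,"dz": -63,"rx": 0,"ry": 0,"rz": 0},
  {"dx": 0,"dy": 0,"dz": -80,"rx": 0,"ry": 0,"rz": 0},
])

```text
clock: 7.52
tcp_pos: [0.5252, -0.1119, 0.1234]
orientation: [-0.595, -3.084, -0.0]
contact_force: [-0.2, 0.1, 0.3]
grip_width: 0.0
gripper_force: 0.0
```

send_rows([
  {"dx": 0,"dy": 0,"dz": -17,"rx": 0,"ry": 0,"rz": 0},
  {"dx": 0,"dy": 0,"dz": -32,"rx": 0,"ry": 0,"rz": 0},
  {"dx": 0,"dy": 0,"dz": -42,"rx": 0,"ry": 0,"rz": 0},
  {"dx": 0,"dy": 0,"dz": -48,"rx": 0,"ry": 0,"rz": 0},
  {"dx": 0,"dy": 0,"dz": -51,"rx": 0,"ry": 0,"rz": 0},
])

```text
clock: 7.93
tcp_pos: [0.5251, -0.1123, 0.073]
orientation: [-0.595, -3.083, 0.0]
contact_force: [-0.6, -0.0, -0.3]
grip_width: 0.0
gripper_force: 0.0
```

send_rows([
  {"dx": 0,"dy": 0,"dz": 0,"rx": 0,"ry": 0,"rz": 0},
  {"dx": 0,"dy": 0,"dz": 0,"rx": 0,"ry": 0,"rz": 0},
  {"dx": 0,"dy": 0,"dz": 0,"rx": 0,"ry": 0,"rz": 0},
])

```text
clock: 8.18
tcp_pos: [0.5261, -0.1127, 0.0747]
orientation: [0.596, 3.083, 0.0]
contact_force: [-0.3, -0.3, -0.6]
grip_width: 0.0001
gripper_force: 0.0
```

```bash
python3 - <<'E'
from h import *
a=grab('side')['frame']; cv2.imwrite('pics/p4.png',cv2.resize(a[80:280,240:500],(780,600)))
E
```

```text
(no output)
```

View pics/p4.png

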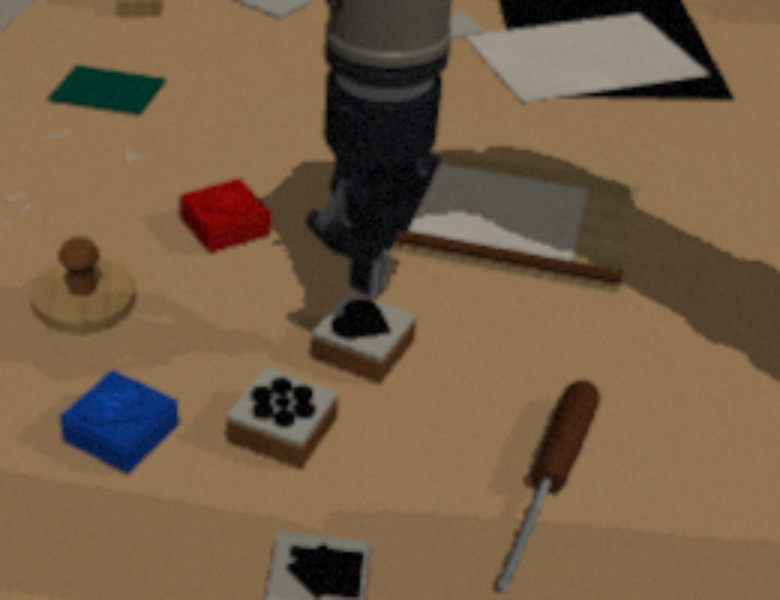

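The fingertips at crop pixel (370,288) hover just above the heart at (362,322) without touching. I'll dwell, then go to the sheet.

send_rows([
  {"dx": 0,"dy": 0,"dz": 0,"rx": 0,"ry": 0,"rz": 0},
  {"dx": 0,"dy": 0,"dz": 0,"rx": 0,"ry": 0,"rz": 0},
  {"dx": 0,"dy": 0,"dz": 0,"rx": 0,"ry": 0,"rz": 0},
  {"dx": 0,"dy": 0,"dz": 0,"rx": 0,"ry": 0,"rz": 0},
  {"dx": 0,"dy": 0,"dz": 0,"rx": 0,"ry": 0,"rz": 0},
])

```text
clock: 8.65
tcp_pos: [0.5255, -0.1126, 0.0741]
orientation: [0.596, 3.084, 0.0]
contact_force: [-0.5, 0.1, -0.2]
grip_width: 0.0002
gripper_force: 0.0
```

send_rows([
  {"dx": 0,"dy": 0,"dz": 0,"rx": 0,"ry": 0,"rz": 0},
  {"dx": 0,"dy": 0,"dz": 0,"rx": 0,"ry": 0,"rz": 0},
  {"dx": 0,"dy": 0,"dz": 0,"rx": 0,"ry": 0,"rz": 0},
  {"dx": 0,"dy": 0,"dz": 0,"rx": 0,"ry": 0,"rz": 0},
  {"dx": 0,"dy": 0,"dz": 0,"rx": 0,"ry": 0,"rz": 0},
])

```text
clock: 9.07
tcp_pos: [0.5255, -0.1126, 0.074]
orientation: [0.596, 3.085, 0.0]
contact_force: [-0.4, -0.9, -0.2]
grip_width: 0.0001
gripper_force: 0.0
```

send_rows([
  {"dx": 0,"dy": 0,"dz": 0,"rx": 0,"ry": 0,"rz": 0},
  {"dx": 0,"dy": 0,"dz": 0,"rx": 0,"ry": 0,"rz": 0},
  {"dx": 0,"dy": 0,"dz": 0,"rx": 0,"ry": 0,"rz": 0},
  {"dx": 0,"dy": 0,"dz": 0,"rx": 0,"ry": 0,"rz": 0},
  {"dx": 0,"dy": 0,"dz": 0,"rx": 0,"ry": 0,"rz": 0},
])

```text
clock: 9.48
tcp_pos: [0.5255, -0.1126, 0.074]
orientation: [-0.596, -3.084, -0.0]
contact_force: [-0.1, 0.5, -0.5]
grip_width: -0.0
gripper_force: 0.0
```

send_rows([
  {"dx": 0,"dy": 0,"dz": 0,"rx": 0,"ry": 0,"rz": 0},
  {"dx": 0,"dy": 0,"dz": 0,"rx": 0,"ry": 0,"rz": 0},
  {"dx": 0,"dy": 0,"dz": 0,"rx": 0,"ry": 0,"rz": 0},
  {"dx": 0,"dy": 0,"dz": 0,"rx": 0,"ry": 0,"rz": 0},
  {"dx": 0,"dy": 0,"dz": 0,"rx": 0,"ry": 0,"rz": 0},
])

```text
clock: 9.9
tcp_pos: [0.5255, -0.1126, 0.074]
orientation: [-0.596, -3.084, -0.0]
contact_force: [-0.3, -0.1, -1.0]
grip_width: 0.0002
gripper_force: 0.0
```

send_rows([
  {"dx": 0,"dy": 0,"dz": 0,"rx": 0,"ry": 0,"rz": 0},
  {"dx": 0,"dy": 0,"dz": 0,"rx": 0,"ry": 0,"rz": 0},
  {"dx": 0,"dy": 0,"dz": 0,"rx": 0,"ry": 0,"rz": 0},
  {"dx": 0,"dy": 0,"dz": 0,"rx": 0,"ry": 0,"rz": 0},
  {"dx": 0,"dy": 0,"dz": 0,"rx": 0,"ry": 0,"rz": 0},
])

```text
clock: 10.32
tcp_pos: [0.5255, -0.1126, 0.074]
orientation: [0.596, 3.084, 0.0]
contact_force: [-0.3, 0.9, -0.3]
grip_width: 0.0002
gripper_force: 0.0
```

send_rows([
  {"dx": 0,"dy": 0,"dz": 10,"rx": 0,"ry": 0,"rz": 0},
  {"dx": 0,"dy": 0,"dz": 28,"rx": 0,"ry": 0,"rz": 0},
  {"dx": 0,"dy": 0,"dz": 48,"rx": 0,"ry": 0,"rz": 0},
  {"dx": -1,"dy": -5,"dz": 66,"rx": 0,"ry": 0,"rz": 0},
  {"dx": -4,"dy": -20,"dz": 76,"rx": 0,"ry": 0,"rz": 0},
])

```text
clock: 10.73
tcp_pos: [0.5231, -0.1307, 0.1527]
orientation: [0.59, 3.083, 0.002]
contact_force: [1.5, -0.7, 0.3]
grip_width: 0.0001
gripper_force: 0.0
```

send_rows([
  {"dx": -5,"dy": -25,"dz": 4,"rx": 0,"ry": 0,"rz": 0},
  {"dx": -10,"dy": -52,"dz": 4,"rx": 0,"ry": 0,"rz": 0},
  {"dx": -16,"dy": -80,"dz": 4,"rx": 0,"ry": 0,"rz": 0},
  {"dx": -22,"dy": -108,"dz": 4,"rx": 0,"ry": 0,"rz": 0},
  {"dx": -27,"dy": -135,"dz": 4,"rx": 0,"ry": 0,"rz": 0},
])

```text
clock: 11.15
tcp_pos: [0.494, -0.2691, 0.1549]
orientation: [0.596, 3.084, -0.0]
contact_force: [1.0, 0.6, 0.3]
grip_width: 0.0002
gripper_force: 0.0
```

send_rows([
  {"dx": -5,"dy": -24,"dz": 0,"rx": 0,"ry": 0,"rz": 0},
  {"dx": -9,"dy": -43,"dz": 0,"rx": 0,"ry": 0,"rz": 0},
  {"dx": -12,"dy": -54,"dz": 0,"rx": 0,"ry": 0,"rz": 0},
  {"dx": -12,"dy": -58,"dz": 0,"rx": 0,"ry": 0,"rz": 0},
  {"dx": -12,"dy": -58,"dz": 0,"rx": 0,"ry": 0,"rz": 0},
])

```text
clock: 11.57
tcp_pos: [0.4824, -0.3261, 0.1543]
orientation: [0.598, 3.084, -0.0]
contact_force: [0.5, 0.2, -0.1]
grip_width: 0.0
gripper_force: 0.0
```

send_rows([
  {"dx": 0,"dy": 0,"dz": 0,"rx": 0,"ry": 0,"rz": 0},
  {"dx": 0,"dy": 0,"dz": -8,"rx": 0,"ry": 0,"rz": 0},
  {"dx": 0,"dy": 0,"dz": -23,"rx": 0,"ry": 0,"rz": 0},
  {"dx": 0,"dy": 0,"dz": -38,"rx": 0,"ry": 0,"rz": 0},
  {"dx": 0,"dy": 0,"dz": -50,"rx": 0,"ry": 0,"rz": 0},
])

```text
clock: 11.98
tcp_pos: [0.4827, -0.3237, 0.1025]
orientation: [-0.593, -3.084, -0.002]
contact_force: [0.2, 0.3, 0.3]
grip_width: 0.0001
gripper_force: 0.0
```

```bash
python3 - <<'E'
from h import *
a=grab('side')['frame'];b=grab('top')['frame']; cv2.imwrite('pics/p5.png',cv2.resize(a[60:260,260:520],(780,600)))
E
```

```text
(no output)
```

View pics/p5.png

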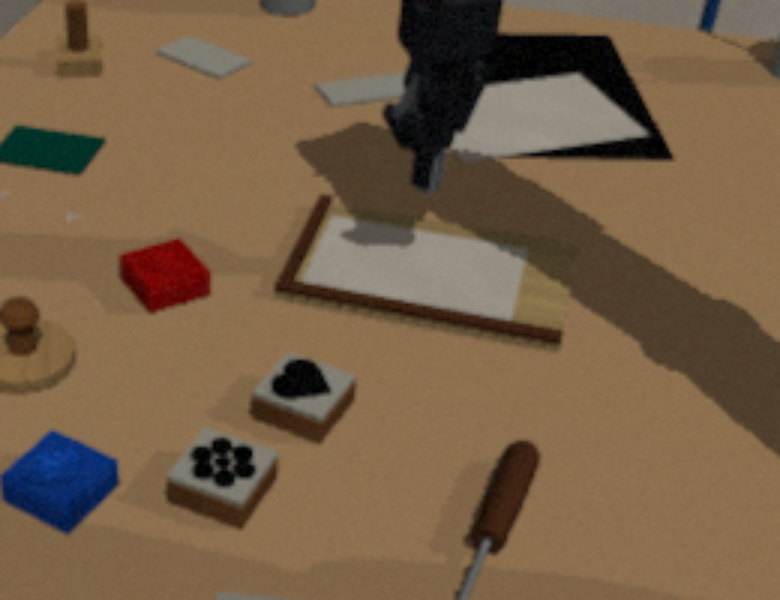

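The fingertips at crop pixel (427,185) are above the sheet, whose centre is at about (413,267). I'll descend the last 51 mm and dwell.

send_rows([
  {"dx": 0,"dy": 0,"dz": -12,"rx": 0,"ry": 0,"rz": 0},
  {"dx": 0,"dy": 0,"dz": -27,"rx": 0,"ry": 0,"rz": 0},
  {"dx": 0,"dy": 0,"dz": -40,"rx": 0,"ry": 0,"rz": 0},
  {"dx": 0,"dy": 0,"dz": -48,"rx": 0,"ry": 0,"rz": 0},
  {"dx": 0,"dy": 0,"dz": -51,"rx": 0,"ry": 0,"rz": 0},
])

```text
clock: 12.5
tcp_pos: [0.4819, -0.3251, 0.0515]
orientation: [-0.596, -3.083, -0.001]
contact_force: [-1.1, 0.9, 0.8]
grip_width: -0.0
gripper_force: 0.0
```

send_rows([
  {"dx": 0,"dy": 0,"dz": 0,"rx": 0,"ry": 0,"rz": 0},
  {"dx": 0,"dy": 0,"dz": 0,"rx": 0,"ry": 0,"rz": 0},
  {"dx": 0,"dy": 0,"dz": 0,"rx": 0,"ry": 0,"rz": 0},
  {"dx": 0,"dy": 0,"dz": 0,"rx": 0,"ry": 0,"rz": 0},
  {"dx": 0,"dy": 0,"dz": 0,"rx": 0,"ry": 0,"rz": 0},
])

```text
clock: 12.92
tcp_pos: [0.4829, -0.3258, 0.0536]
orientation: [0.596, 3.084, -0.0]
contact_force: [-0.5, 0.2, -0.4]
grip_width: 0.0001
gripper_force: 0.0
```

send_rows([
  {"dx": 0,"dy": 0,"dz": 0,"rx": 0,"ry": 0,"rz": 0},
  {"dx": 0,"dy": 0,"dz": 0,"rx": 0,"ry": 0,"rz": 0},
  {"dx": 0,"dy": 0,"dz": 0,"rx": 0,"ry": 0,"rz": 0},
  {"dx": 0,"dy": 0,"dz": 0,"rx": 0,"ry": 0,"rz": 0},
  {"dx": 0,"dy": 0,"dz": 0,"rx": 0,"ry": 0,"rz": 0},
])

```text
clock: 13.33
tcp_pos: [0.4825, -0.3256, 0.053]
orientation: [0.596, 3.084, -0.0]
contact_force: [0.6, -0.2, -0.5]
grip_width: 0.0003
gripper_force: 0.0
```

send_rows([
  {"dx": 0,"dy": 0,"dz": 0,"rx": 0,"ry": 0,"rz": 0},
  {"dx": 0,"dy": 0,"dz": 0,"rx": 0,"ry": 0,"rz": 0},
  {"dx": 0,"dy": 0,"dz": 0,"rx": 0,"ry": 0,"rz": 0},
  {"dx": 0,"dy": 0,"dz": 0,"rx": 0,"ry": 0,"rz": 0},
  {"dx": 0,"dy": 0,"dz": 0,"rx": 0,"ry": 0,"rz": 0},
])

```text
clock: 13.75
tcp_pos: [0.4825, -0.3256, 0.053]
orientation: [-0.596, -3.084, -0.0]
contact_force: [-1.0, -0.2, 0.1]
grip_width: 0.0004
gripper_force: 0.0
```

send_rows([
  {"dx": 0,"dy": 0,"dz": 0,"rx": 0,"ry": 0,"rz": 0},
  {"dx": 0,"dy": 0,"dz": 0,"rx": 0,"ry": 0,"rz": 0},
  {"dx": 0,"dy": 0,"dz": 0,"rx": 0,"ry": 0,"rz": 0},
  {"dx": 0,"dy": 0,"dz": 0,"rx": 0,"ry": 0,"rz": 0},
  {"dx": 0,"dy": 0,"dz": 0,"rx": 0,"ry": 0,"rz": 0},
])

```text
clock: 14.17
tcp_pos: [0.4825, -0.3256, 0.053]
orientation: [0.596, 3.084, -0.0]
contact_force: [0.2, 0.4, 0.1]
grip_width: 0.0002
gripper_force: 0.0
```

send_rows([
  {"dx": 0,"dy": 0,"dz": 0,"rx": 0,"ry": 0,"rz": 0},
  {"dx": 0,"dy": 0,"dz": 0,"rx": 0,"ry": 0,"rz": 0},
  {"dx": 0,"dy": 0,"dz": 0,"rx": 0,"ry": 0,"rz": 0},
  {"dx": 0,"dy": 0,"dz": 0,"rx": 0,"ry": 0,"rz": 0},
  {"dx": 0,"dy": 0,"dz": 0,"rx": 0,"ry": 0,"rz": 0},
])

```text
clock: 14.58
tcp_pos: [0.4825, -0.3256, 0.053]
orientation: [-0.596, -3.085, -0.0]
contact_force: [0.2, -0.7, -0.2]
grip_width: -0.0
gripper_force: 0.0
```

send_rows([
  {"dx": 0,"dy": 0,"dz": 0,"rx": 0,"ry": 0,"rz": 0},
  {"dx": 0,"dy": 0,"dz": 0,"rx": 0,"ry": 0,"rz": 0},
  {"dx": 0,"dy": 0,"dz": 0,"rx": 0,"ry": 0,"rz": 0},
  {"dx": 0,"dy": 0,"dz": 0,"rx": 0,"ry": 0,"rz": 0},
  {"dx": 0,"dy": 0,"dz": 0,"rx": 0,"ry": 0,"rz": 0},
])

```text
clock: 15.0
tcp_pos: [0.4825, -0.3256, 0.053]
orientation: [0.596, 3.084, -0.0]
contact_force: [0.3, -0.2, 0.4]
grip_width: 0.0001
gripper_force: 0.0
```

```bash
python3 -c "
from bench import r
print(r.hand_in())"
```

```text
the job is handed in; nothing more can be done
None
```

I pointed at the roller barrel, then the heart block, then the middle of the sheet, for at least two seconds each. I saw no sign of contact and handed the job in at about 15 s, still pointing at the sheet; the hand-in returned no verdict.

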